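# Open the ratchet stop of the spice rack

## Task

The spice rack's sliding stop is set close to the jars and its ratchet keeps it from going back. Press the release paddle in the stop down with the fingertips and, keeping it pressed, push the stop back along its bar, away from the jars, all the way to the far end, then take the hand away so that the paddle springs up. Leave the jars, the shaker, the cup and the mug standing where they are.

Things in the scene. Friction and masses are not known exactly. Their poses are not given: they have to be found in the camera images.
- rack: Low spice rack fixed to the worktop: wooden board 130 mm (x) by 430 mm (y) by 12 mm thick. Origin: centre of its underside, on the worktop; x away from the robot at yaw 0 (turned up to 0.3 rad), y along the rack. Three jars stand in a row at x = +25 mm at the -y end, by a 90 mm high end plate (y = -200 mm); a steel rail runs along the back edge, 50 mm up. The +y end is empty.
- bar_end (a point): Where the bar meets the narrow wooden end post, the far end of the stop's travel (rack x = -35, y = +195, z = 60 mm; post 10 mm thick, top at z = 90 mm). The toothed steel bar, 8 mm by 20 mm, runs from here along the rack's y to the end plate, its top 70 mm above the worktop. Axes as the rack's.
- stop (a joint): Position of the sliding stop, in m: 0 = closest to the jars, 0.163 = at the far end post, its mechanical limit; moves along the rack's +y as it grows. Sliding takes about 1 N plus 8 N per m/s. With the paddle up, a ratchet (teeth every 8 mm) keeps it from going back (+y); towards the jars it clicks on.
- stop_plate (a point): The sliding stop: black plastic slide on the bar, 78 mm long (y), with two upright walls 8 mm thick, tops 115 mm above the worktop: a stop plate 104 mm wide (x) facing the jars, a push wall 44 mm wide on the other side. Between them a pocket 62 mm long, open at the top and both sides, with the release paddle as its floor. Point: centre of the plate's face to the jars, 65 mm up.
- release (a joint): How far the release paddle is pressed straight down, in m: near 0 when up (to 0.004 if the pawl stands on a tooth), 0.010 fully down on its stop; the pawl is clear of the teeth from 0.005 on. A spring (1.5 N at the start, 4 N fully down) lifts it when let go, so it must be kept down while the stop is pushed back.
- release_top (a point): Centre of the top face of the release paddle, a grey ribbed plate 42 mm (x) by 50 mm (y) lying in the pocket of the stop; 90 mm above the worktop when up, 80 mm when fully pressed. It travels with the stop. Axes as the rack's.
- push_wall (a point): On the inner face of the push wall (the pocket's +y side), mid-width, 100 mm above the worktop (15 mm below the wall's top); 31 mm in +y from the paddle's centre. A fingertip in the pocket pushes this face towards +y. Axes as the rack's.
- jar_1_mid (a point): Spice jar with a red or orange cap, 45 mm in diameter, 106 mm high, loose in the rack (next to the end plate); this point is its centre, half-way up. To be left standing. z is its upright axis.
- jar_2_mid (a point): Spice jar with a red or orange cap, 45 mm in diameter, 106 mm high, loose in the rack (the middle one); this point is its centre, half-way up. To be left standing. z is its upright axis.
- jar_3_mid (a point): Spice jar with a red or orange cap, 45 mm in diameter, 106 mm high, loose in the rack (next to the stop); this point is its centre, half-way up. To be left standing. z is its upright axis.
- shaker_mid (a point): Salt shaker, 44 mm in diameter, 90 mm high, loose, on the worktop between the rack and the robot; the point is its centre, half-way up. To be left standing.
- cup_mid (a point): Small brown espresso cup, 67 mm in diameter, 58 mm high, loose, near the front edge; its centre, half-way up. To be left alone.
- mug_mid (a point): Mug, 82 mm in diameter, 94 mm high, loose, at the right; its centre, half-way up. To be left alone.
Not all that is in view belongs to the job. What is shaped like the part that bears mug_mid but pink is not meant.

How it is judged:
By the outcome, as a careful person would: the job done as asked, in the order asked, and still so for the second after the job is handed in, with the robot touching nothing.
It also fails if it takes over 35 s, if anything falls off the work surface, if the arm or the gripper's body presses on something with over 40 N, if the wrist force passes 120 N, or if a joint passes its speed limit or range.

## Robot

A 6-joint arm with a two-finger parallel gripper is mounted at the origin on a cart in front of the work surface, level with it; the furniture and walls round the work are solid. World frame = base frame: x ahead of the robot, y to its left, z up, the work surface at z = 0. Lengths are in m, angles in rad, forces in N, time in s.
With the tool pointing down it reaches from about 0.35 to 0.85 m from the base axis. Payload 8.1 kg.
Tool frame: the origin (TCP) lies midway between the tips of the shut fingers; the grasp point (between the pads) lies 19 mm behind it; z points along the fingers, y is the line along which they close (so a half turn about z gives the same grasp; the last joint's range is limited). The gripper opens to 93 mm and grips with 3 to 60 N. Pads are 15 mm wide; open, the fingers measure 128 mm over their backs; the gripper's body (75 mm by 188 mm) begins 65 mm behind the grasp point.
Start: joints at [1.082, 0.13, 1.488, -0, 1.523, -0.085], TCP at [0.236, 0.552, 0.219] pointing down, gripper open.
Joint ranges: [-2.96, 2.96], [-0.89, 2.26], [0.02, 2.5], [-1.34, 4.48], [0, 2.73], [-2.66, 2.66]. Speed limits (rad/s): [2.39, 2.39, 2.79, 3.14, 3.14, 3.14].

## Interface

Orientations are given as a rotation vector (axis times angle).
In Python, from plant import robot, cams gives the robot as it stands. The module is installed in compiled form; this text tells all that it offers.
- The arm moves only by the tool play_rows, never from a script. Its arguments are lists of equal length, an entry for each row: "slide": the shift along the tool's x, y, z scaled (see below), a list of three; "twist": the turn, a rotation vector about the tool's x, y, z scaled (see below), a list of three. A call has exactly 8 rows; each row shifts and turns the commanded pose from where the row before left it, along the tool's axes as they then stand; what a row does not reach is not made up. The controller multiplies each number of a shift by 25 cm and each number of a turn by 60 degrees. A row lasts 1/10 s, in which the tool goes at most 50 mm and 8.59 degrees, less where a joint would pass 70% of its speed; a pose out of reach is approached as far as the arm can. A call with a number of a shift or a turn outside -1 to 1 is refused whole. A call with a gripper value outside its range is refused whole. "fingers" is the closure, from -1 (fully open) to 1 (shut), set as the call begins (left out, the last holds). The fingers move at their own pace and stop on an object; "force" is the grip in N (left out, the last holds). Time passes only in rows, so rows that do not move let the fingers close, or fill a call up. It gives the time, the measured TCP pose, the force, the opening and the grip force at its end, in the units of the state.
- robot.read_state(): the state, without advancing time (a new reading comes with each control period).
- cams.read_camera(name): name is "side" or "top" or "wrist"; returns (picture, depth): 384x512x3 uint8, red, green, blue; 384x512 float32, m along the optical axis (not along the pixel's ray), 0 where there is no reading.
- cams.get_calibration(name): a dict with "fx", "fy", "cx", "cy" (pixels), "world_from_camera" (4x4, takes a point from camera to world coordinates). Camera axes: x right, y down, z forward; pixel columns grow to the right and rows downward; lengths in m; the calibration is good to about 2 mm. A picture is of the moment at which its call begins: read the wrist's pose just before it. get_calibration takes no time and is no camera call; for the wrist camera it gives the pose at the moment of the call.
- robot.close_job(): hands the job in; it is judged then, once.
The state is a dict: "t": time; "q": joint angles; "dq": joint speeds; "joint_torque": joint torques, N m; "tool_pos": TCP position; "orientation": TCP orientation; "force": force on the tool from outside, world axes, zero at the start; "wrist_torque": the same for the moment, N m; "opening": finger opening in m; "gripper_force": force on a finger pad.
Only numpy, scipy, OpenCV 4.12 (cv2) and the standard library are available. Lean on these libraries where they do the work, as an engineer would, in place of code of your own. Each camera call takes 0.05 s, during which the arm holds its last target. There are 200 camera calls.

## Working session

There is one attempt and no reset: what is moved stays moved. The work goes in short steps, Python scripts to look and compute and a tool call to move; the robot and the scene stay as the last step left them, time stands still between calls to the robot, and variables do not carry over. Pictures are saved under pics/ and viewed, at most 10 in all, crops included, and the job is handed in when it is done.

Besides the shell and the picture viewer there is one more tool, called by a JSON object that holds its "fn" and its "kwargs". play_rows: Moves the arm, as the interface text tells. Shifts and turns lie within -1 to 1; 1 stands for 25 cm of shift or 60 degrees of turn. Its arguments: {"type":"object","properties":{"slide":{"type":"array"},"twist":{"type":"array"},"fingers":{"type":"number"},"force":{"type":"number"}},"required":["slide","twist"]}

```bash
mkdir -p pics && cat > h.py <<'E'
import numpy as np, cv2
from plant import robot, cams
def snap(n):
    K=cams.get_calibration(n); im,d=cams.read_camera(n); return im,d,K
def world(K,d,u,v):
    z=d[v,u]; p=np.stack([(u-K['cx'])/K['fx']*z,(v-K['cy'])/K['fy']*z,z,np.ones_like(z)],-1)
    return (p@np.array(K['world_from_camera']).T)[...,:3]
E
python3 - <<'E'
from h import *
s=robot.read_state(); print(s)
for n in ('top','side'):
    im,d,K=snap(n); np.savez(f'{n}0.npz',im=im,d=d); cv2.imwrite(f'pics/{n}0.png',im[...,::-1]); print(n,K)
E
```

```text
{'t': 0.0, 'q': array([ 1.08159203e+00,  1.31154032e-01,  1.48926253e+00,  6.48801828e-06,
        1.52298177e+00, -8.53909915e-02]), 'dq': array([ 4.15629570e-04, -5.90773860e-05,  2.97003236e-04, -6.11200370e-04,
        1.44653441e-03, -2.04915856e-03]), 'joint_torque': array([-5.01605064e-04, -5.59853446e+01, -4.91754091e+01,  7.66147440e-02,
        3.59088834e-02, -2.20625429e-04]), 'tool_pos': array([0.2354662, 0.55126  , 0.2176009]), 'orientation': array([-6.29903899e-01, -3.07726574e+00,  2.71677582e-03]), 'force': array([-0.84765164,  0.30237162, -0.32120257]), 'wrist_torque': array([0.00762152, 0.00478946, 0.00646133]), 'gripper_force': 0.0, 'opening': 0.09298349606086999}
top {'fx': 410.10183569820117, 'fy': 410.10183569820117, 'cx': 252.53801688516563, 'cy': 188.64197433616872, 'world_from_camera': array([[ 0.00336661, -0.98589731,  0.16731757,  0.27778442],
       [-0.99983553, -0.00630041, -0.01700658, -0.14694441],
       [ 0.01782091, -0.16723279, -0.98575636,  1.15176975],
       [ 0.        ,  0.        ,  0.        ,  1.        ]])}
side {'fx': 384.0870236639806, 'fy': 384.0870236639806, 'cx': 255.11928730432888, 'cy': 193.73337530860366, 'world_from_camera': array([[ 0.94779834, -0.17124737,  0.26898448,  0.18429665],
       [-0.31857824, -0.54464333,  0.77580381, -0.94962912],
       [ 0.01364624, -0.82099816, -0.57076773,  0.67765591],
       [ 0.        ,  0.        ,  0.        ,  1.        ]])}
```

View pics/top0.png

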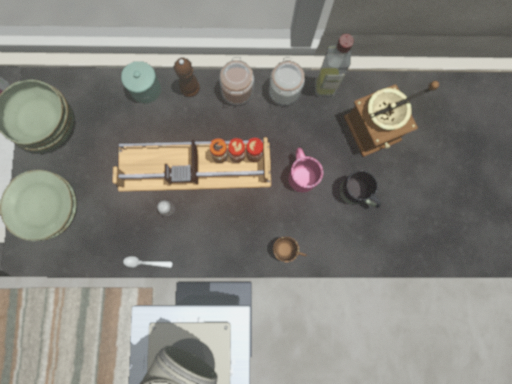

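View pics/side0.png

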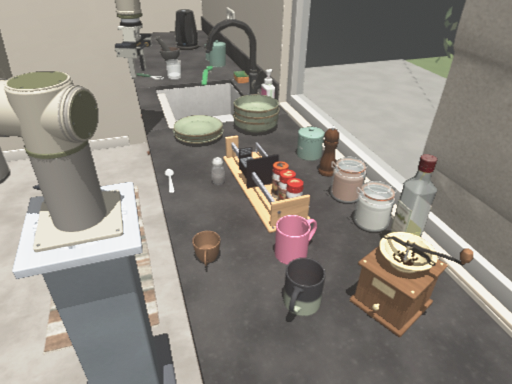

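Top view: the stop with its grey ribbed paddle is at (180,173), with the stop plate at u≈195, the jars' caps at (218,149), (237,149) and (255,148), and the shaker at (165,208). The real mug is the dark one at (360,187) and the pink one at (306,172) is the decoy. Only the grey plate at (180,173) could be the paddle; the steel bar at (145,176) and the shaker's grey top at (165,208) are the only lookalikes. Next I'll measure and make one close crop.

```bash
python3 - <<'E'
from h import *
D=np.load('top0.npz'); im,d=D['im'],D['d']; K=cams.get_calibration('top')
c=im[125:205,105:285]; cv2.imwrite('pics/crop0.png',cv2.resize(c[...,::-1],None,fx=4,fy=4,interpolation=cv2.INTER_CUBIC))
v,u=np.mgrid[125:230,100:290]; W=world(K,d,u,v)
hsv=cv2.cvtColor(im,cv2.COLOR_RGB2HSV)[125:230,100:290]
z=W[...,2]
# board: wood-coloured at z~12mm
m=(hsv[...,0]>8)&(hsv[...,0]<28)&(hsv[...,1]>60)&(z>0.003)&(z<0.025)
P=W[m]; r=cv2.minAreaRect(P[:,:2].astype(np.float32)); print('board',m.sum(),np.median(P[:,2]),r)
for n,lo,hi,uu in(('black',.1,.13,(155,205)),('paddle',.078,.1,(165,196))):
    q=(z>lo)&(z<hi)&(u>uu[0])&(u<uu[1])&(v>135)&(v<200); P=W[q]; print(n,q.sum(),P.mean(0),cv2.minAreaRect(P[:,:2].astype(np.float32)))
for uu,vv in((180,173),(176,170),(184,176),(195,165),(168,173),(237,149),(165,207),(145,176),(117,174)):
    print(uu,vv,im[vv,uu],world(K,d,np.array(uu),np.array(vv)).round(4))
E
```

```text
board 4251 0.011866476034141815 ((0.5437524914741516, 0.007908344268798828), (0.1493111103773117, 0.4504414200782776), 1.8794400691986084)
black 232 [0.520198   0.01409933 0.11317204] ((0.5295979976654053, 0.025988198816776276), (0.10082221776247025, 0.078484445810318), 2.680190324783325)
paddle 361 [0.50302679 0.02155512 0.08726755] ((0.5297713875770569, 0.024497810751199722), (0.10200577229261398, 0.07465115189552307), 1.7217656373977661)
180 173 [141 140 142] [0.4984 0.0259 0.0909]
176 170 [140 141 143] [0.5072 0.0373 0.0874]
184 176 [144 145 148] [0.491  0.0156 0.088 ]
195 165 [74 57 42] [ 0.5205 -0.0128  0.09  ]
168 173 [107 104 103] [0.4955 0.0549 0.1036]
237 149 [208 182 141] [ 0.5577 -0.124   0.117 ]
165 207 [209 212 210] [0.4082 0.0619 0.0901]
145 176 [168 169 175] [0.4936 0.1221 0.0716]
117 174 [151 128  95] [0.4966 0.1939 0.0807]
```

View pics/crop0.png

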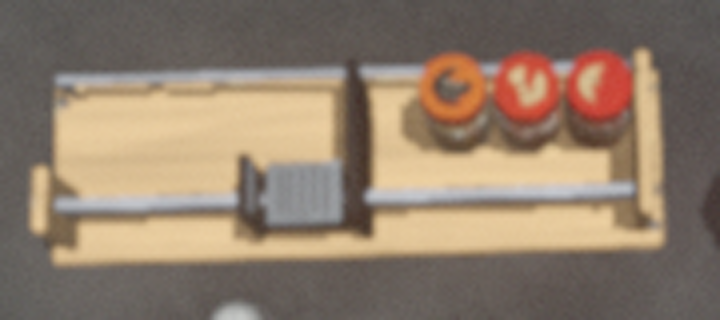

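The crop confirms the choice: the ribbed grey paddle is centred at crop (305,193), with the push wall on its left at (245,190) and the stop plate on its right at (355,150), jars beyond. It measures about (0.499, 0.026), 0.09 high, as expected, with rack yaw ≈ +0.03. I'll swing over in an arc.

{"fn": "play_rows", "kwargs": {"slide": [[-0.154, -0.03, 0.007], [-0.154, -0.03, 0.007], [-0.154, -0.03, 0.007], [-0.154, -0.03, 0.007], [-0.154, -0.03, 0.007], [-0.154, -0.03, 0.007], [-0.154, -0.03, 0.007], [-0.154, -0.03, 0.007]], "twist": [[0, 0, 0.068], [0, 0, 0.068], [0, 0, 0.068], [0, 0, 0.068], [0, 0, 0.068], [0, 0, 0.068], [0, 0, 0.068], [0, 0, 0.068]], "fingers": 1, "force": 20}}

```text
t: 0.9
tool_pos: [0.4417, 0.3185, 0.2041]
orientation: [-1.473, -2.774, 0.001]
force: [0.5, -0.5, 0.6]
opening: 0.0335
gripper_force: 0.0
```

{"fn": "play_rows", "kwargs": {"slide": [[-0.154, -0.03, 0.007], [-0.154, -0.03, 0.007], [-0.154, -0.03, 0.007], [-0.154, -0.03, 0.007], [-0.154, -0.03, 0.007], [-0.154, -0.03, 0.007], [-0.12, -0.03, 0.007], [0, 0, 0]], "twist": [[0, 0, 0.068], [0, 0, 0.068], [0, 0, 0.068], [0, 0, 0.068], [0, 0, 0.068], [0, 0, 0.068], [0, 0, 0.068], [0, 0, 0.068]]}}

```text
t: 1.7
tool_pos: [0.4908, 0.0581, 0.1916]
orientation: [-2.198, -2.245, 0.003]
force: [-0.2, 0.1, 0.0]
opening: 0.0004
gripper_force: 0.0
```

```bash
cat >> h.py <<'E'
from scipy.spatial.transform import Rotation as R
PSI=0.031
def where(tgt=None):
    s=robot.read_state(); r=R.from_rotvec(s['orientation']); M=r.as_matrix()
    print('t',s['t'],'tcp',s['tool_pos'].round(4),'F',s['force'].round(1),'open',round(s['opening'],4)); print(M.round(4))
    if tgt is not None:
        print('slide units',(M.T@(np.array(tgt)-s['tool_pos'])/.25).round(4))
        c,sn=np.cos(PSI),np.sin(PSI); T=np.array([[sn,c,0],[-c,sn,0],[0,0,-1]]).T.T
        # tool y = rack x, tool z = down, tool x = -rack... = y x z
        y=np.array([c,sn,0]);z=np.array([0,0,-1.]);x=np.cross(y,z);T=np.stack([x,y,z],1)
        print('twist units',(R.from_matrix(M.T@T).as_rotvec()/np.radians(60)).round(4))
E
python3 - <<'E'
from h import *
where([.499,.030,.19])
im,d,K=snap('wrist'); cv2.imwrite('pics/w1.png',im[...,::-1]); np.savez('w1.npz',im=im,d=d,W=K['world_from_camera']); 
E
```

```text
t 1.7 tcp [0.4908 0.0581 0.1916] F [-0.2  0.1  0. ] open 0.0004
[[-0.021   0.9998 -0.0014]
 [ 0.9998  0.021  -0.0013]
 [-0.0013 -0.0014 -1.    ]]
slide units [-0.1132  0.0305  0.0065]
twist units [-0.0014  0.0012 -0.0095]
```

View pics/w1.png

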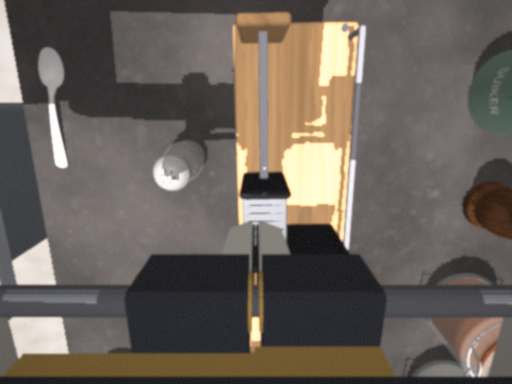

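The wrist view shows the bar at u≈263 running up to the post (263,22), the push wall at (265,186), the paddle at (265,212) just ahead of the fingers, and the shaker at (180,165). I'll measure these from here.

```bash
python3 - <<'E'
from h import *
D=np.load('w1.npz'); im,d=D['im'],D['d']; K=cams.get_calibration('wrist'); K['world_from_camera']=D['W']
def reg(n,u0,u1,v0,v1,lo,hi):
    v,u=np.mgrid[v0:v1,u0:u1]; W=world(K,d,u,v); q=(W[...,2]>lo)&(W[...,2]<hi)&(d[v,u]>0); P=W[q]
    if len(P)<5: print(n,len(P)); return P
    print(n,len(P),'mean',P.mean(0).round(4),'p2',np.percentile(P,2,0).round(4),'p98',np.percentile(P,98,0).round(4)); return P
b=reg('bar',250,280,40,165,.06,.08); f=np.polyfit(b[:,1],b[:,0],1); print('bar psi',-f[0],'x at y=.026',np.polyval(f,.026))
reg('post',230,300,5,40,.08,.1); reg('wall',235,295,165,205,.105,.125); reg('paddle',240,292,190,225,.075,.1); reg('shaker',150,210,135,195,.07,.1)
E
```

```text
bar 1077 mean [0.4964 0.133  0.0692] p2 [0.4916 0.0781 0.0675] p98 [0.5015 0.1831 0.0707]
bar psi 0.038485901481012406 x at y=.026 0.5005269022012614
post 856 mean [0.4943 0.1959 0.0882] p2 [0.4733 0.1914 0.0815] p98 [0.515  0.2016 0.0906]
wall 655 mean [0.499  0.0595 0.1128] p2 [0.4789 0.0535 0.1065] p98 [0.5196 0.0637 0.1152]
paddle 965 mean [0.5007 0.034  0.0868] p2 [0.4797 0.0223 0.0853] p98 [0.5199 0.0448 0.0886]
shaker 1061 mean [0.414  0.0701 0.0836] p2 [0.398  0.0543 0.0723] p98 [0.4274 0.0838 0.0889]
```

{"fn": "play_rows", "kwargs": {"slide": [[-0.057, 0.018, 0], [-0.056, 0.018, 0], [0, 0, 0.087], [0, 0, 0.087], [0, 0, 0.087], [0, 0, 0.087], [0, 0, 0], [0, 0, 0]], "twist": [[-0.0014, 0.0012, -0.015], [0, 0, 0], [0, 0, 0], [0, 0, 0], [0, 0, 0], [0, 0, 0], [0, 0, 0], [0, 0, 0]]}}

```text
t: 2.55
tool_pos: [0.5012, 0.0339, 0.1053]
orientation: [-2.172, -2.269, -0.002]
force: [0.3, -0.3, 0.5]
opening: 0.0005
gripper_force: 0.0
```

```bash
python3 - <<'E'
from h import *
where([.5003,.030,.081])
im,d,K=snap('side'); cv2.imwrite('pics/s1.png',cv2.resize(im[120:230,190:330,::-1],None,fx=5,fy=5))
E
```

```text
t 2.55 tcp [0.5012 0.0339 0.1053] F [ 0.3 -0.3  0.5] open 0.0005
[[-4.38e-02  9.99e-01  2.00e-04]
 [ 9.99e-01  4.38e-02  1.30e-03]
 [ 1.30e-03  2.00e-04 -1.00e+00]]
slide units [-0.0154 -0.0045  0.0973]
twist units [ 0.0002 -0.0013  0.0123]
```

View pics/s1.png

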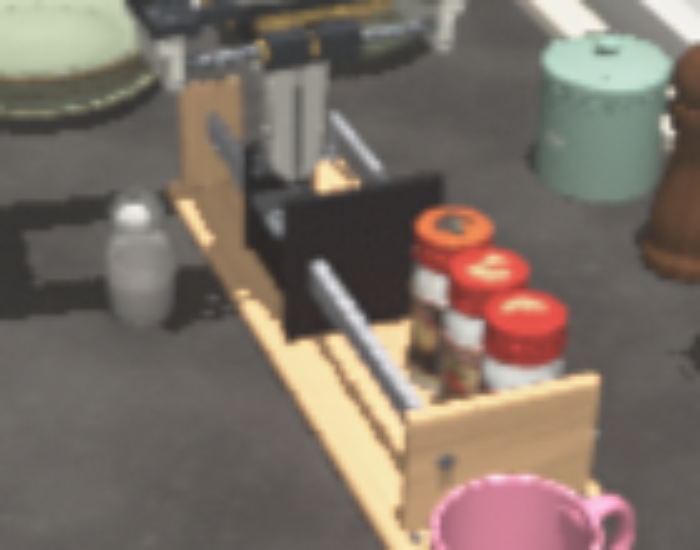

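The fingers, at crop (297,120), stand over the paddle between the push wall and the stop plate, and touch nothing. Pressing down.

{"fn": "play_rows", "kwargs": {"slide": [[-0.015, -0.004, 0.01], [0, 0, 0.03], [0, 0, 0.02], [0, 0, 0.016], [0, 0, 0.012], [0, 0, 0.012], [0, 0, 0], [0, 0, 0]], "twist": [[0, 0, 0], [0, 0, 0], [0, 0, 0], [0, 0, 0], [0, 0, 0], [0, 0, 0], [0, 0, 0], [0, 0, 0]]}}

```text
t: 3.4
tool_pos: [0.5007, 0.03, 0.0805]
orientation: [2.173, 2.269, 0.003]
force: [-2.0, -1.2, 3.5]
opening: 0.0004
gripper_force: 1.8
```

The paddle is pressed (z 80.5 mm, 3.5 N), so I'll push along the bar.

{"fn": "play_rows", "kwargs": {"slide": [[0.03, 0, 0.001], [0.03, 0, 0], [0.03, 0, 0], [0.04, 0, 0], [0.04, 0.001, 0], [0.04, 0.001, 0], [0.04, 0.001, 0], [0.04, 0.001, 0]], "twist": [[0, 0, 0], [0, 0, 0], [0, 0, 0], [0, 0, 0], [0, 0, 0], [0, 0, 0], [0, 0, 0], [0, 0, 0]]}}

```text
t: 4.2
tool_pos: [0.4983, 0.1035, 0.0802]
orientation: [-2.172, -2.269, -0.002]
force: [-2.4, -0.7, 5.1]
opening: 0.0005
gripper_force: 2.6
```

{"fn": "play_rows", "kwargs": {"slide": [[0.04, 0, 0], [0.04, 0, 0], [0.04, 0.001, 0], [0.04, 0.001, 0], [0.04, 0, 0], [0.03, 0, 0], [0.03, 0, 0], [0.02, 0, 0]], "twist": [[0, 0, 0], [0, 0, 0], [0, 0, 0], [0, 0, 0], [0, 0, 0], [0, 0, 0], [0, 0, 0], [0, 0, 0]]}}

```text
t: 5.0
tool_pos: [0.4962, 0.1731, 0.0803]
orientation: [2.172, 2.269, 0.003]
force: [-0.3, -2.3, 3.8]
opening: 0.0007
gripper_force: 1.8
```

```bash
python3 - <<'E'
from h import *
where()
im,d,K=snap('top'); im2,_,_=snap('side')
a=cv2.resize(im[130:215,100:280,::-1],(720,340)); b=cv2.resize(im2[120:230,190:330,::-1],(320,250)); c=np.zeros((590,720,3),np.uint8); c[:340]=a; c[340:,:320]=b
cv2.imwrite('pics/c2.png',c)
E
```

```text
t 5.0 tcp [0.4962 0.1731 0.0803] F [-0.3 -2.3  3.8] open 0.0007
[[-0.0436  0.999   0.0018]
 [ 0.999   0.0436  0.0012]
 [ 0.0011  0.0019 -1.    ]]
```

View pics/c2.png

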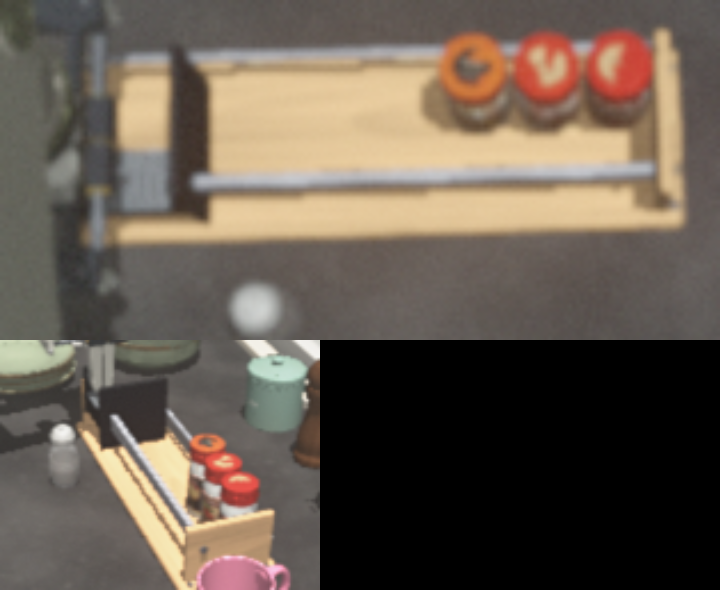

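The stop has moved with the hand: its plate is now at composite (190,130), near the post, and the jars and shaker have not moved. I'll push on gently until the force shows the limit.

{"fn": "play_rows", "kwargs": {"slide": [[0.01, 0, 0], [0.01, 0, 0], [0.008, 0, 0], [0.008, 0, 0], [0.008, 0, 0], [0, 0, 0], [0, 0, 0], [0, 0, 0]], "twist": [[0, 0, 0], [0, 0, 0], [0, 0, 0], [0, 0, 0], [0, 0, 0], [0, 0, 0], [0, 0, 0], [0, 0, 0]]}}

```text
t: 5.9
tool_pos: [0.496, 0.1748, 0.0803]
orientation: [2.17, 2.26, -0.013]
force: [-2.6, -43.3, 13.8]
opening: 0.0005
gripper_force: 24.2
```

The limit is reached (43 N, no further travel). I'll ease off the push but keep light contact with the wall, then lift straight up so the stop isn't dragged back.

{"fn": "play_rows", "kwargs": {"slide": [[-0.012, 0, 0], [-0.01, 0, 0], [-0.009, 0, 0], [0, 0, 0], [0, 0, 0], [0, 0, 0], [0, 0, 0], [0, 0, 0]], "twist": [[0, 0, 0], [0, 0, 0], [0, 0, 0], [0, 0, 0], [0, 0, 0], [0, 0, 0], [0, 0, 0], [0, 0, 0]]}}

```text
t: 6.7
tool_pos: [0.4961, 0.1745, 0.0803]
orientation: [2.172, 2.267, 0.001]
force: [0.4, -8.1, 4.9]
opening: 0.0003
gripper_force: 5.3
```

{"fn": "play_rows", "kwargs": {"slide": [[0, 0, -0.02], [0, 0, -0.03], [0, 0, -0.04], [0, 0, -0.06], [0, 0, -0.1], [0, 0, -0.12], [0, 0, -0.12], [0, 0, -0.12]], "twist": [[0, 0, 0], [0, 0, 0], [0, 0, 0], [0, 0, 0], [0, 0, 0], [0, 0, 0], [0, 0, 0], [0, 0, 0]]}}

```text
t: 7.5
tool_pos: [0.4951, 0.1761, 0.2335]
orientation: [-2.172, -2.269, -0.003]
force: [0.7, -0.6, -0.2]
opening: 0.0008
gripper_force: 0.0
```

{"fn": "play_rows", "kwargs": {"slide": [[0.1, -0.1, 0], [0.15, -0.05, 0], [0.18, -0.05, 0], [0.18, -0.05, 0], [0.18, -0.05, 0], [0.1, 0, 0], [0, 0, 0], [0, 0, 0]], "twist": [[0, 0, 0], [0, 0, 0], [0, 0, 0], [0, 0, 0], [0, 0, 0], [0, 0, 0], [0, 0, 0], [0, 0, 0]]}}

```text
t: 8.3
tool_pos: [0.4104, 0.3948, 0.2322]
orientation: [-2.171, -2.271, -0.001]
force: [-0.5, -0.3, 0.0]
opening: 0.0004
gripper_force: 0.0
```

```bash
python3 - <<'E'
from h import *
where()
im,d,K=snap('top'); im2,_,_=snap('side')
v,u=np.mgrid[135:205,100:170]; W=world(K,d,u,v)
for n,lo,hi in(('walls',.105,.125),('paddle',.078,.096)):
    q=(W[...,2]>lo)&(W[...,2]<hi)&(im[v,u].max(-1)<(90 if n=='walls' else 256))&(W[...,1]<.185 if n=='paddle' else True)&(d[v,u]>0); P=W[q]; print(n,len(P),np.percentile(P,[2,50,98],0).round(4).tolist())
a=cv2.resize(im[130:215,100:280,::-1],(720,340)); b=cv2.resize(im2[120:230,190:330,::-1],(320,250)); c=np.zeros((590,720,3),np.uint8); c[:340]=a; c[340:,:320]=b; c[340:,330:660]=cv2.resize(im[...,::-1],(330,250))
cv2.imwrite('pics/c3.png',c)
E
```

```text
t 8.3 tcp [0.4104 0.3948 0.2322] F [-0.5 -0.3  0. ] open 0.0004
[[-4.49e-02  9.99e-01  2.00e-04]
 [ 9.99e-01  4.49e-02  5.00e-04]
 [ 5.00e-04  2.00e-04 -1.00e+00]]
walls 128 [[0.4764, 0.1141, 0.1054], [0.5137, 0.1177, 0.1133], [0.5772, 0.19, 0.1174]]
paddle 433 [[0.4167, 0.0609, 0.0803], [0.4949, 0.1442, 0.0893], [0.5616, 0.1842, 0.0954]]
```

View pics/c3.png

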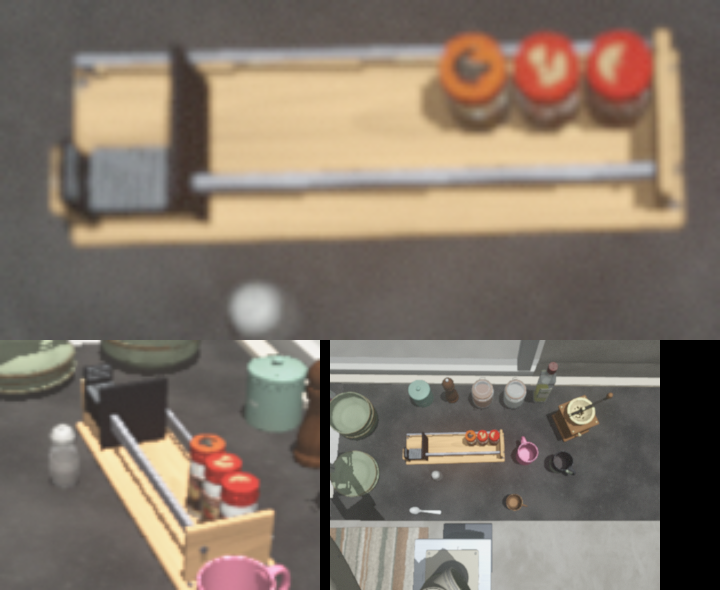

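The stop sits against the post: the push wall, at composite (70,178), ends at y≈0.190 and the post face is at 0.191. The paddle is back up at about 0.089, and the jars, shaker, cup and mug stand where they were.

```bash
python3 -c "
from plant import robot
print(robot.close_job())"
```

```text
the job is handed in; nothing more can be done
None
```

The stop is pushed back to the far end post, the paddle has sprung up, the jars, shaker, cup and mug look untouched, and the job was handed in with the arm clear at about 8.4 s; no verdict came back.

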